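Tuck the tea box flap under its lip

ROBOT

A 7-joint arm with a two-finger parallel gripper is mounted at the origin on the work surface. World frame = base frame: x ahead of the robot, y to its left, z up, the work surface at z = 0. Lengths are in m, angles in rad, forces in N, time in s.
With the tool pointing down it reaches from about 0.4 to 0.85 m from the base axis. Payload 10.4 kg.
Tool frame: the origin (TCP) lies on the centre line of the jaws, within the pads' length; the fingertips stand 11 mm ahead of it and the grasp point (between the pads) lies 8 mm behind it; z points along the fingers, y is the direction in which the jaws open and shut (so a half turn about z gives the same grasp; the last joint's range is limited). The gripper opens to 87 mm and grips with 3 to 60 N. Pads are 19 mm wide; open, the fingers measure 117 mm over their backs; the gripper's body (75 mm by 190 mm) begins 51 mm behind the grasp point.
Start: joints at [-1.35, 0.332, -0.065, 1.46, 0.022, 1.35, -0.088], TCP at [0.151, 0.607, 0.234] pointing down, gripper open.
Joint ranges: [-2.6, 2.6], [-0.5, 2.12], [-1.47, 1.34], [0.16, 2.42], [-1.27, 4.41], [0.06, 2.06], [-2.6, 2.6]. Speed limits (rad/s): [2.22, 2.22, 2.79, 2.79, 3.14, 3.14, 3.14].

INTERFACE

Orientations are given as a unit quaternion [w, x, y, z].
In Python, from plant import robot gives the robot as it stands.
- The arm moves only by the shell command python3 -m creep 'ROWS' [OPENING] [FORCE]. ROWS is JSON, a list of rows, each a list of 2 entries, a list of its own where there are three numbers: the shift along the tool's x, y, z in m, then the turn about the tool's z in rad. A call has 1 to 10 rows; each row shifts and turns the commanded pose from where the row before left it, along the tool's axes as they then stand; what a row does not reach is not made up. A row lasts 1/12 s, in which the tool goes at most 41.7 mm and 7.16 degrees, less where a joint would pass 70% of its speed; a pose out of reach is approached as far as the arm can. A call is refused whole if a number of a shift passes 0.0417 or a number of a turn 0.125, either way. A call with a gripper value outside its range is refused whole. OPENING is the closure, from -1 (fully open) to 1 (shut), set as the call begins (- or left out, the last holds). The fingers move at their own pace and stop on an object; FORCE is the grip in N (left out, the last holds). Time passes only in rows, so rows that do not move let the fingers close. It gives the time, the measured TCP pose, the force and the opening at its end, in the units of the state.
- robot.state(): the state, without advancing time (a new reading comes with each control period).
- robot.read_camera(name): name is "scene" or "top" or "wrist"; returns a dict with "img" (420x560x3 uint8, red, green, blue), "mtx" (3x3 intrinsics, pixels), "world_to_cam" (4x4, takes a point from world to camera coordinates). Camera axes: x right, y up, looking along -z (the intrinsics and any distortion apply to the point x, -y, -z); pixel columns grow to the right and rows downward; lengths in m; the calibration is good to about 2 mm. A picture is of the moment at which its call begins. There is no depth.
- robot.sign_off(): hands the job in, once; it reports no verdict.
The state is a dict: "clock": time; "joints": joint angles; "qvel": joint speeds; "effort": joint torques, N m; "tcp_pos": TCP position; "tcp_rot": TCP orientation; "wrist_force": force on the tool from outside, world axes, zero at the start; "wrist_torque": the same for the moment, N m; "finger_gap": opening from 0.0 (shut) to 1.0 (fully open).
Only numpy, scipy, OpenCV 4.12 (cv2) and the standard library are available. Lean on these libraries where they do the work, as an engineer would, in place of code of your own. Each camera call takes 0.05 s, during which the arm holds its last target. There are 200 camera calls.

TASK

Close the tea box on the cubby floor using only the outside of the fingers: fold its hinged wooden flap flat over the box, then push it along by its ridge until its edge is tucked fully home beneath the dark steel lip, and let go so that the lip alone keeps it shut. Do not force it, do not lift or tip the box or push it away from its place, and leave the jar, coasters and everything else where they stand.

Things in the scene. Friction and masses are not known exactly. Their poses are not given: they have to be found in the camera images.
- tea_box: Heavy (1.5 kg) loose wooden tea box full of sachets, open on top, 142 mm long (x), 110 wide (y), walls 5 mm, rim 60 mm above its underside. Origin: centre of the underside, z up; its +x points from the flap's hinge to the steel lip. The hinge axis is parallel to y at x = -55 mm (plus hinge_slide), z = 62 mm.
- flap (a joint): Fold angle in rad: 0 = flat over the box, 1.57 = upright, 1.95 = leaning back on its stop. The flap is a wooden board 100 mm wide, 4 mm thick; folded flat its top face is 66 mm above the box's underside. Weakly sprung: folding takes under 1 N at the free edge; let go while flat and not under the lip, it springs up to about 0.9 rad.
- hinge_slide (a joint): How far the hinge pin has slid in its slots towards the lip (box +x), m: 0 = back, 0.020 = fully home. Carries the whole flap; takes about 2 N and stays where left. Folded flat, the free edge is short of the lip below 0.006, then passes under it, 14 mm deep at 0.020. If beyond 0.006 when the flap comes down, the flap lands on top of the lip.
- lip_edge (a point): Middle of the lower front edge of the dark steel retaining lip on the box's far rim: in the box's frame x = 51, y = 0, z = 70 mm. The lip is 72 mm wide (y), 4 mm thick (top at 74 mm), overhangs from x = 51 mm to its upright at 66 mm, and is open beneath down to the rim.
- ridge_foot (a point): Middle of the foot of the flap's cross ridge, on the ridge's hinge side, on the outer face 55 mm from the hinge axis (turns with the flap). The ridge stands 8 mm off the outer face (the top when folded), is 60 mm wide along the hinge, and spans 55 to 63 mm from the axis. A fingertip in this corner can push the flap to the lip.
- flap_edge (a point): Middle of the flap's free edge, 100 mm from the hinge axis, at half thickness. Turns with the flap.
- jar: empty open glass sugar jar, 76 mm across, 85 mm tall, beside the tea box. Bystander, loose; origin at the centre of its underside.
- coasters: stack of round cork coasters, 94 mm across, 39 mm tall, on the other side of the tea box. Bystander, loose; origin at the centre of its underside.
- gourd: black ceramic gourd, 106 mm across, 160 mm tall. Bystander, loose; origin at the centre of its underside.
- spoon: stainless spoon lying flat, 170 mm long. Bystander, loose; origin at its underside, near its middle.
- mug: white ceramic mug, 82 mm across, 92 mm tall. Bystander, loose; origin at the centre of its underside.
- bowl: small terracotta bowl, 110 mm across, 50 mm tall. Bystander, loose; origin at the centre of its underside.

How it is judged:
By the outcome, as a careful person would: the job done as asked, in the order asked, and still so for the second after the job is handed in, with the robot touching nothing.
It also fails if it takes over 40 s, if anything falls off the work surface, if the arm or the gripper's body presses on something with over 40 N, if the wrist force passes 120 N, or if a joint passes its speed limit or range.

## Working session

There is one attempt and no reset: what is moved stays moved. The work goes in short steps, Python scripts to look and compute and a shell command to move; the robot and the scene stay as the last step left them, time stands still between calls to the robot, and variables do not carry over. Pictures are saved under pics/ and viewed, about 8 in all and at most 12, crops included, and the job is handed in when it is done.

```bash
mkdir -p pics; ls
python3 - <<'E'
from plant import robot
import cv2,numpy as np
s=robot.state();print(s)
for n in("scene","top"):
    r=robot.read_camera(n);cv2.imwrite(f"pics/{n}0.png",r["img"][...,::-1]);np.savez(f"pics/{n}0.npz",m=r["mtx"],w=r["world_to_cam"])
    print(n,{k:v for k,v in r.items() if k!="img"})
E
```

```text
pics
{'clock': 0.0, 'joints': array([-1.34959106,  0.33286656, -0.06469313,  1.46096047,  0.02161901,
        1.34992957, -0.08848752]), 'qvel': array([-9.70089762e-05, -9.27194193e-04, -1.92541756e-03,  1.83313877e-04,
       -3.38520092e-04,  3.93150186e-04,  4.08899704e-04]), 'effort': array([-5.87926770e-04, -6.23270273e+01,  2.41406041e-02, -3.89882934e+01,
       -6.14330708e-02,  3.99467431e-02,  1.37323691e-04]), 'tcp_pos': array([0.15079556, 0.60613334, 0.23274811]), 'tcp_rot': array([-4.38682171e-05,  1.21585250e-01,  9.92580721e-01, -7.32614435e-04]), 'wrist_force': array([-0.70978063, -0.21555148,  0.29817386]), 'wrist_torque': array([-0.03403498,  0.00547751,  0.02184679]), 'finger_gap': 1.0019282686491848}
scene {'mtx': array([[427.80693437,   0.        , 279.95296856],
       [  0.        , 427.80693437, 214.16440058],
       [  0.        ,   0.        ,   1.        ]]), 'world_to_cam': array([[-0.06151523,  0.99806676, -0.00886642,  0.03822225],
       [-0.67371729, -0.03496662,  0.73816147,  0.37420949],
       [ 0.7364244 ,  0.05138164,  0.67456581, -1.57513099],
       [ 0.        ,  0.        ,  0.        ,  1.        ]])}
top {'mtx': array([[442.16818886,   0.        , 284.4137424 ],
       [  0.        , 442.16818886, 211.03835702],
       [  0.        ,   0.        ,   1.        ]]), 'world_to_cam': array([[-0.00463774, -0.99965439,  0.02587663, -0.01425365],
       [ 0.99575381, -0.00223742,  0.09202904, -0.65191356],
       [-0.09193933,  0.02619356,  0.99542004, -1.01540975],
       [ 0.        ,  0.        ,  0.        ,  1.        ]])}
```

```bash
python3 -c "
import cv2,numpy as np
a=cv2.imread('pics/scene0.png');b=cv2.imread('pics/top0.png')
cv2.imwrite('pics/s1.png',cv2.resize(a,(800,600),interpolation=2));cv2.imwrite('pics/t1.png',cv2.resize(b,(800,600),interpolation=2))"
```

```text
(no output)
```

View pics/s1.png

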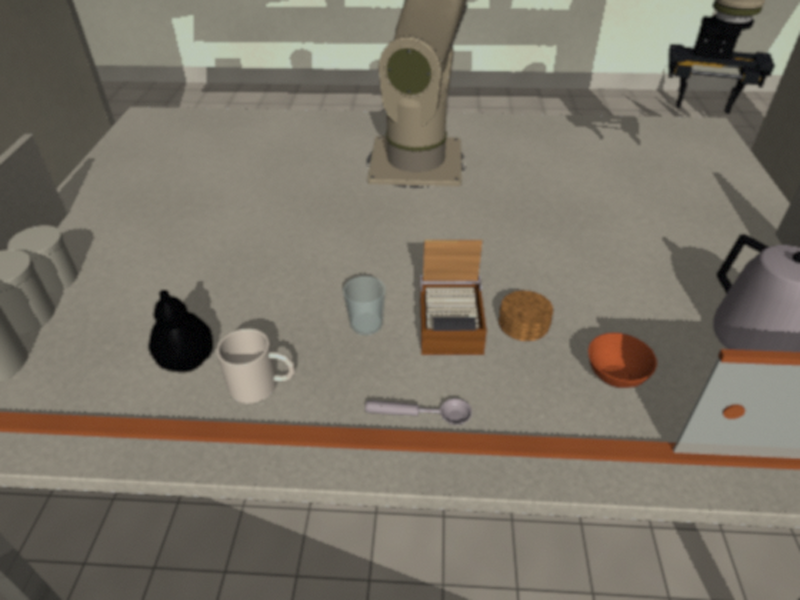

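View pics/t1.png

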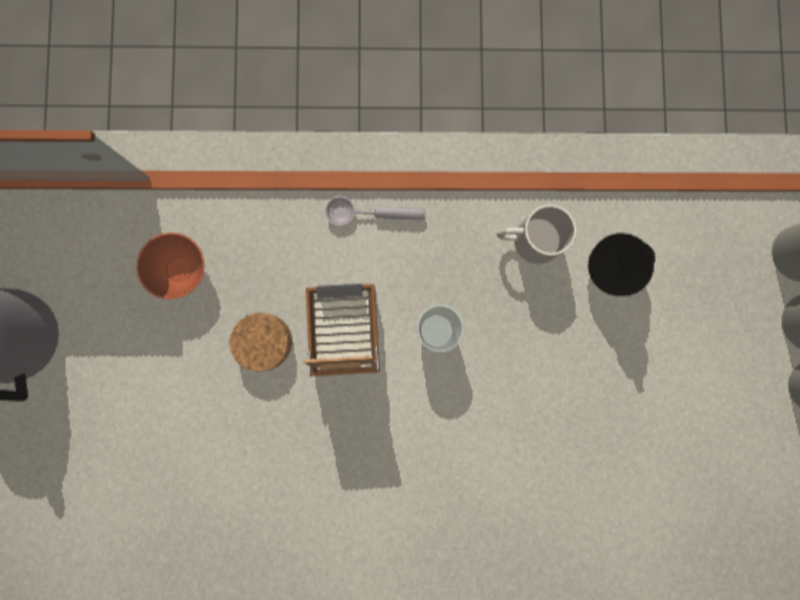

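The scene shows the box at about (452,300) in the enlarged view with the flap raised on the robot side. The jar is at (365,305) and the coasters at (526,315). The top view shows the box at (342,330) with the lip on its far side at (340,291). I'll enlarge the box in both views.

```bash
python3 -c "
import cv2,numpy as np
a=cv2.imread('pics/scene0.png');b=cv2.imread('pics/top0.png')
f=lambda i,x,y:cv2.resize(i[y:y+100,x:x+66],(396,600),interpolation=cv2.INTER_CUBIC)
cv2.imwrite('pics/c1.png',np.hstack([f(a,285,160),f(b,205,185)]))"
```

```text
(no output)
```

View pics/c1.png

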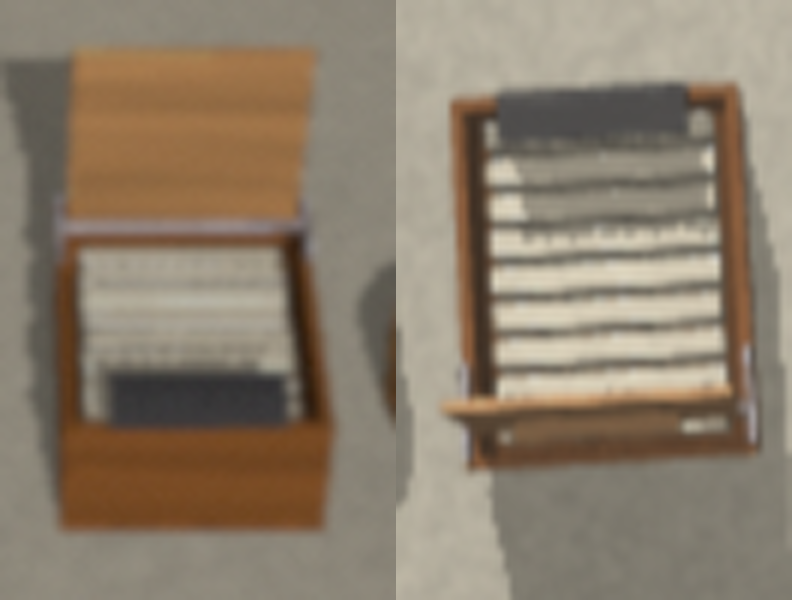

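The enlarged pictures show the rim corners, the lip's front edge (top crop, about (500,145)–(687,133)) and the flap's free edge in both views. I'll fit the box pose, flap angle and hinge slide to those points.

```bash
cat > h.py <<'E'
import numpy as np
def proj(P,m,w):
    c=(w@np.append(P,1))[:3]; q=np.array([c[0],-c[1],-c[2]]); return (m@q)[:2]/q[2]
def cam(n): z=np.load(f'pics/{n}.npz'); return z['m'],z['w']
def pt(p,l):
    x,y,z,a=p[:4]; R=np.array([[np.cos(a),-np.sin(a),0],[np.sin(a),np.cos(a),0],[0,0,1]]); return np.array([x,y,z])+R@np.array(l)
def flap(p,r,y,h=0):  # h: height off hinge plane (mid thickness h=+2: outer face 4)
    t,s=p[4],p[5]; return pt(p,(-.055+s+r*np.cos(t)-h*np.sin(t),y,.062+r*np.sin(t)+h*np.cos(t)))
E
python3 - <<'E'
from h import *
from scipy.optimize import least_squares as L
S=[((.071,-.055,.06),62,430),((.071,.055,.06),328,430),((.071,-.055,0),62,527),((.071,.055,0),325,527)]
T=[((.071,.055,.06),56,100),((.071,-.055,.06),341,85),((-.071,.055,.06),74,468),((-.071,-.055,.06),364,450),((.051,.036,.074),104,145),((.051,-.036,.074),291,133)]
SF=[((.1,-.05),75,48),((.1,.05),316,50)]
TF=[((.1,.05),49,408),((.1,-.05),337,392)]
def res(p):
    e=[]
    for n,o,A,B in(('scene0',(285,160),S,SF),('top0',(205,185),T,TF)):
        m,w=cam(n)
        for l,u,v in A: e.append(proj(pt(p,l),m,w)-(np.array([u,v])+.5)/6+.5-o)
        for l,u,v in B: e.append(proj(flap(p,*l,.002),m,w)-(np.array([u,v])+.5)/6+.5-o)
    return np.concatenate(e)
for lock in(0,1):
    f=(lambda p:res(p)) if not lock else (lambda p:res(np.append(p,0)))
    r=L(f,[.65,.05,0,0,1.6,0][:6-lock]);print(r.x.round(4),np.abs(r.fun).max().round(2))
    if not lock: print(r.fun.reshape(-1,2).round(2)); np.save('box.npy',r.x)
E
```

```text
[ 6.0480e-01  8.8800e-02 -9.0000e-04  5.9900e-02  1.6754e+00  2.0000e-02] 1.55
[[-0.88 -0.15]
 [ 0.38 -0.38]
 [-1.2   0.7 ]
 [-1.16  0.48]
 [-1.55  0.34]
 [-1.03 -0.25]
 [-0.88 -0.12]
 [-0.47 -0.54]
 [-0.75  0.72]
 [-0.57  0.54]
 [-0.84 -0.07]
 [-0.16 -0.03]
 [-1.04  0.24]
 [-0.12 -0.25]]
[ 6.048e-01  8.880e-02 -1.000e-03  6.000e-02  1.474e+00] 1.55
```

Run:
```python
from h import *
p=np.load('box.npy')
for s in(0,.006,.013,.02):
    m,w=cam('scene0'); o=np.array([285,160])
    print(s,[((proj(pt(p,(-.055+s,y,z)),m,w)-o+.5)*6-.5).round(0) for y,z in((-.05,.062),(.05,.062),(0,.062),(.0,.06))],((proj(pt(p,(-.071,0,.06)),m,w)-o+.5)*6-.5).round())
from plant import robot
import cv2
r=robot.read_camera('wrist');print(r['world_to_cam'],r['mtx'])
```

```text
0 [array([ 62., 223.]), array([290., 222.]), array([176., 223.]), array([176., 226.])] [174. 203.]
0.006 [array([ 62., 232.]), array([291., 231.]), array([177., 232.]), array([176., 235.])] [174. 203.]
0.013 [array([ 62., 243.]), array([293., 241.]), array([178., 242.]), array([177., 246.])] [174. 203.]
0.02 [array([ 63., 253.]), array([294., 252.]), array([178., 253.]), array([178., 256.])] [174. 203.]
[[ 2.41352972e-01  9.70436984e-01 -8.96358158e-04 -6.24350603e-01]
 [-9.26460279e-01  2.30140625e-01 -2.97836606e-01  3.64621271e-02]
 [-2.88825369e-01  7.27141905e-02  9.54616443e-01 -3.90934679e-01]
 [ 0.00000000e+00  0.00000000e+00  0.00000000e+00  1.00000000e+00]] [[344.49329423   0.         273.38674321]
 [  0.         344.49329423 209.97520236]
 [  0.           0.           1.        ]]
```

Hinge pin row 227 puts the slide at about 0–4 mm, so it is back and the flap stands at about 1.48 rad. I'll move behind the flap with the fingers shut.

```bash
python3 -m creep '[[[0,0,0],-0.101],[[0,0,0],-0.101],[[0,0,0],-0.102],[[-0.019,-0.034,0],0],[[-0.019,-0.034,0],0],[[-0.019,-0.034,0],0],[[-0.019,-0.034,0],0],[[-0.019,-0.034,0],0],[[-0.019,-0.034,0],0],[[-0.019,-0.034,0],0]]' 1 10; python3 -m creep '[[[-0.019,-0.034,0],0],[[-0.019,-0.034,0],0],[[-0.019,-0.034,0],0],[[-0.019,-0.034,0],0],[[-0.019,-0.034,0],0],[[-0.019,-0.034,0],0],[[0,0,0],0],[[0,0,0],0]]'
cat > st.py <<'E'
from h import *
from plant import robot
p=np.load('box.npy');s=robot.state();a=p[3];d=s['tcp_pos']-p[:3];d[2]=s['tcp_pos'][2]
R=np.array([[np.cos(a),np.sin(a)],[-np.sin(a),np.cos(a)]])
w,x,y,z=s['tcp_rot'];f=s['wrist_force']
print('t',round(s['clock'],2),'box-frame tcp mm',(1e3*np.r_[R@d[:2],d[2]]).round(1),'yaw err',round(np.arctan2(-2*(x*y+w*z),-(1-2*(y*y+z*z)))-a,4),'tilt',[round(2*(x*z+w*y),3),round(2*(y*z-w*x),3)],'F box',np.r_[R@f[:2],f[2]].round(2),'gap',round(s['finger_gap'],2))
E
python3 st.py
```

```text
clock: 0.98
tcp_pos: [0.2986, 0.3751, 0.2334]
tcp_rot: [-0.0, -0.03, 1.0, 0.0]
wrist_force: [0.5, 0.7, 1.2]
finger_gap: 0.326
clock: 1.65
tcp_pos: [0.4248, 0.1782, 0.2335]
tcp_rot: [-0.0, -0.028, 1.0, 0.0]
wrist_force: [-0.5, 0.7, -0.4]
finger_gap: 0.004
t 1.65 box-frame tcp mm [-174.3  100.   233.5] yaw err -0.0042 tilt [np.float64(-0.0), np.float64(0.0)] F box [-0.43  0.74 -0.36] gap 0.0
```

```bash
python3 -m creep '[[[-0.012,-0.033,0],0],[[-0.012,-0.033,0],0],[[-0.012,-0.034,0],0],[[-0.01,0,0],0],[[0,0,0],0]]'; python3 st.py
python3 - <<'E'
from plant import robot
import cv2,numpy as np
ims=[]
for n in("wrist","scene"):
    r=robot.read_camera(n);ims.append(r["img"][...,::-1]);np.savez(f"pics/{n}1.npz",m=r["mtx"],w=r["world_to_cam"])
cv2.imwrite('pics/w1.png',cv2.resize(ims[0],(800,600),interpolation=2))
E
```

```text
clock: 2.07
tcp_pos: [0.4769, 0.0825, 0.2335]
tcp_rot: [0.0, -0.029, 1.0, 0.0]
wrist_force: [-0.9, 0.0, -0.4]
finger_gap: 0.007
t 2.07 box-frame tcp mm [-128.     1.4  233.5] yaw err -0.0017 tilt [np.float64(0.0), np.float64(0.0)] F box [-0.92  0.08 -0.42] gap 0.01
```

View pics/w1.png

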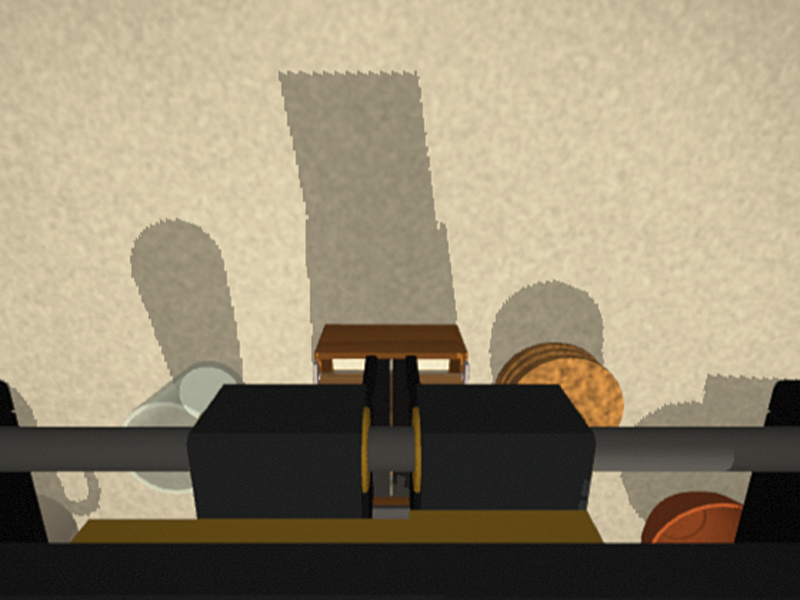

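The wrist view shows the fingers at column 392, centred on the box (317–467), with the jar and coasters well to the sides. I'll descend behind the flap and approach it.

```bash
python3 -m creep '[[[0,0,0.03],0],[[0,0,0.03],0],[[0,0,0.018],0],[[-0.02,0,0],0],[[-0.02,0,0],0],[[0,0,0],0],[[0,0,0],0]]'; python3 st.py;python3 -m creep '[[[-0.005,0,0],0],[[-0.005,0,0],0],[[-0.005,0,0],0],[[0,0,0],0]]'; python3 st.py
cat > pic.py <<'E'
import sys,cv2,numpy as np
from plant import robot
r=robot.read_camera("scene");a=r["img"][...,::-1]
t=robot.read_camera("top");b=t["img"][...,::-1]
f=lambda i,x,y:cv2.resize(i[y:y+100,x:x+66],(396,600),interpolation=cv2.INTER_CUBIC)
cv2.imwrite(f'pics/{sys.argv[1]}.png',np.hstack([f(a,285,160),f(b,205,185)]))
E
python3 pic.py d1
```

```text
clock: 2.75
tcp_pos: [0.5154, 0.0871, 0.1551]
tcp_rot: [-0.001, -0.031, 1.0, -0.0]
wrist_force: [0.1, -0.5, 0.7]
finger_gap: 0.006
t 2.75 box-frame tcp mm [-89.4   3.6 155.1] yaw err 0.0024 tilt [np.float64(-0.001), np.float64(-0.0)] F box [ 0.11 -0.5   0.69] gap 0.01
clock: 3.08
tcp_pos: [0.5315, 0.0868, 0.1557]
tcp_rot: [0.0, -0.03, 1.0, 0.0]
wrist_force: [-0.1, -0.5, 0.1]
finger_gap: 0.007
t 3.08 box-frame tcp mm [-73.4   2.4 155.7] yaw err 0.0007 tilt [np.float64(0.001), np.float64(0.0)] F box [-0.14 -0.45  0.06] gap 0.01
```

View pics/d1.png

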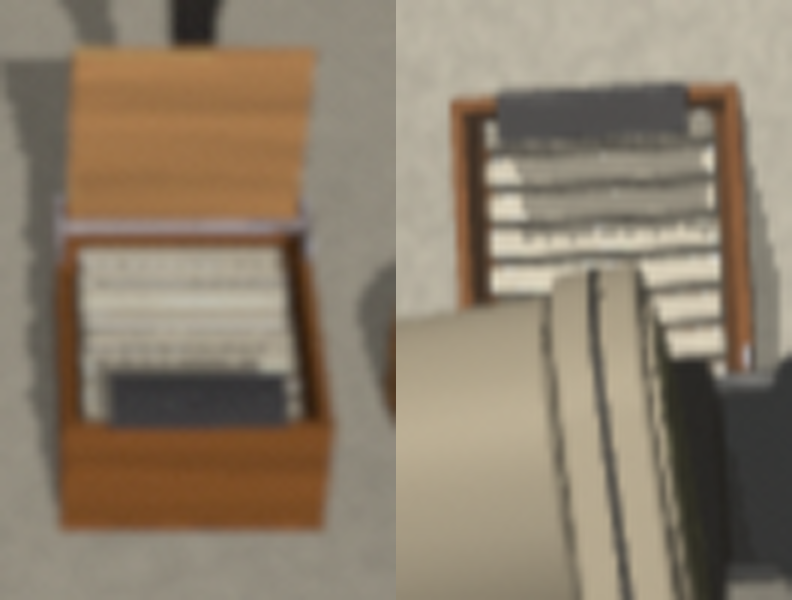

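The scene view shows the flap unmoved (free edge at row 48), with the finger behind it at (192,20). I'll fold it along an arc near the free edge.

```bash
python3 -m creep '[[[-0.007,0,0.002],0],[[-0.007,0,0.001],0],[[-0.006,0,0.001],0],[[-0.005,0,0],0],[[0,0,0],0]]'; python3 st.py;python3 -m creep '[[[-0.006,0,0.002],0],[[-0.005,0,0.001],0],[[-0.007,0,0.003],0],[[-0.007,0,0.0035],0],[[0,0,0],0]]'; python3 st.py;python3 -m creep '[[[-0.005,0,0.003],0],[[-0.005,0,0.0035],0],[[0,0,0],0],[[0,0,0],0]]'; python3 st.py; python3 pic.py d2
```

```text
clock: 3.6
tcp_pos: [0.5567, 0.0879, 0.1513]
tcp_rot: [-0.0, -0.03, 1.0, -0.0]
wrist_force: [-0.6, 0.5, -0.4]
finger_gap: 0.008
t 3.6 box-frame tcp mm [-48.1   2.  151.3] yaw err 0.0001 tilt [np.float64(0.0), np.float64(-0.0)] F box [-0.53  0.54 -0.4 ] gap 0.01
clock: 4.02
tcp_pos: [0.5816, 0.0895, 0.1411]
tcp_rot: [-0.0, -0.03, 1.0, -0.0]
wrist_force: [-1.0, 0.5, -0.3]
finger_gap: 0.004
t 4.02 box-frame tcp mm [-23.1   2.  141.1] yaw err 0.0002 tilt [np.float64(-0.0), np.float64(-0.001)] F box [-0.97  0.52 -0.31] gap 0.0
clock: 4.35
tcp_pos: [0.5908, 0.09, 0.1352]
tcp_rot: [-0.0, -0.03, 1.0, -0.0]
wrist_force: [0.4, -0.1, -0.2]
finger_gap: 0.005
t 4.35 box-frame tcp mm [-13.9   2.1 135.2] yaw err 0.0002 tilt [np.float64(-0.0), np.float64(-0.0)] F box [ 0.44 -0.08 -0.16] gap 0.0
```

View pics/d2.png

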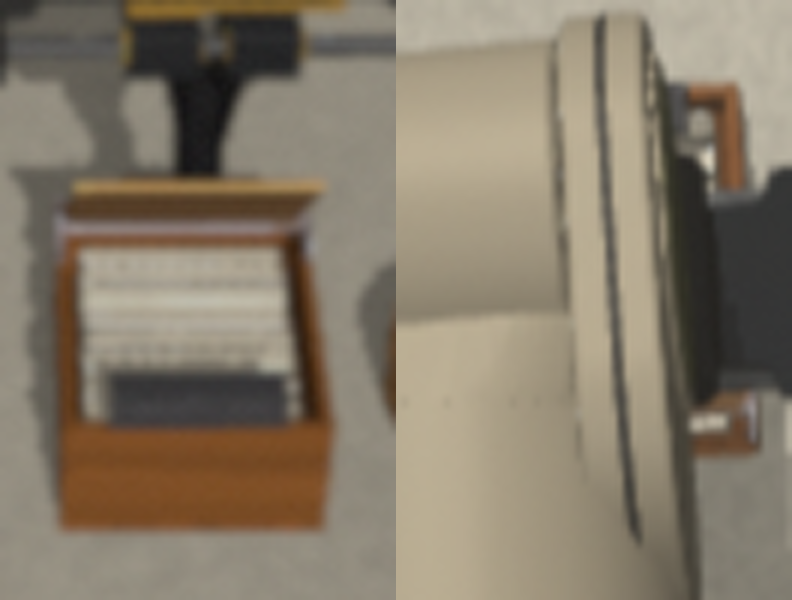

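The flap is now at about 0.85 rad (free edge at row 185) with the hinge rod still at row 226, so the slide is still back. I'll back off, and re-enter lower on the hinge side of the ridge.

```bash
python3 -m creep '[[[0.01,0,-0.006],0],[[0.015,0,-0.004],0],[[0.019,0,0],0],[[0,0,0.014],0],[[0,0,0.02],0],[[0,0,0],0]]'; python3 st.py; python3 pic.py d3
```

```text
clock: 4.95
tcp_pos: [0.5448, 0.0874, 0.1091]
tcp_rot: [-0.002, -0.03, 1.0, -0.0]
wrist_force: [-0.7, -0.6, -1.1]
finger_gap: 0.004
t 4.95 box-frame tcp mm [-60.    2.1 109.1] yaw err 0.0008 tilt [np.float64(-0.004), np.float64(-0.001)] F box [-0.69 -0.53 -1.13] gap 0.0
```

View pics/d3.png

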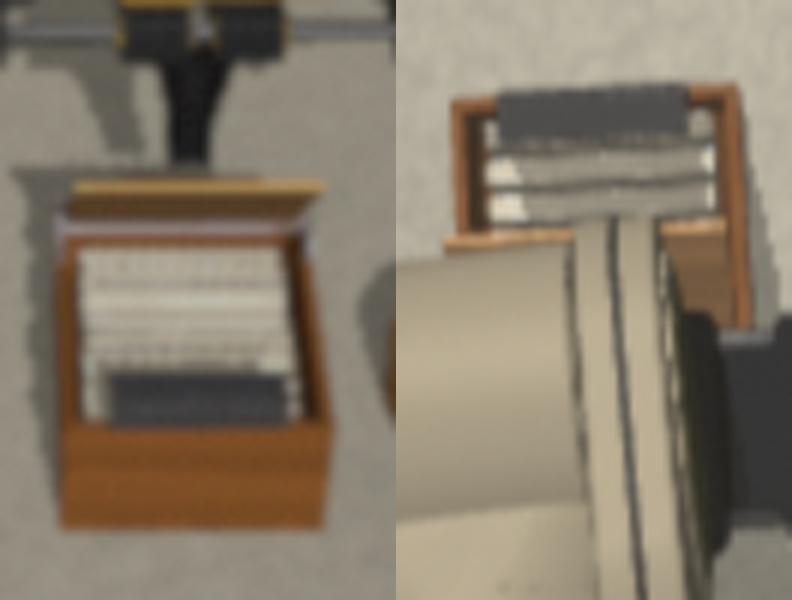

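Run:
```python
from h import *
from scipy.optimize import least_squares as L
p=np.load('box.npy')
def f(q):
    P=np.r_[p[:4],q];e=[]
    for n,o,B in(('scene0',(285,160),[(-.05,186),(.05,186)]),('top0',(205,185),[(.05,242),(-.05,226)])):
        m,w=cam(n)
        for y,v in B:e.append(proj(flap(P,.1,y,.002),m,w)[1]-((v+.5)/6-.5+o[1]))
    return e
r=L(f,[.85,.0],x_scale=[.1,.005]);print(r.x,np.round(r.fun,2))
for s in(0,.002,.004):print(s,L(lambda q:f([q[0],s]),[.85]).x)
p[4:6]=r.x;np.save('box.npy',p)
```

```text
[ 8.23220124e-01 -5.93064795e-04] [ 0.12 -0.12  0.15 -0.15]
0 [0.82883836]
0.002 [0.84781832]
0.004 [0.86684922]
```

```bash
python3 -m creep '[[[-0.010,0,0.002],0],[[-0.0095,0,0.002],0],[[-0.0085,0,0.005],0],[[-0.0065,0,0.006],0],[[0,0,0],0]]'; python3 st.py;python3 -m creep '[[[-0.0055,0,0.008],0],[[-0.002,0,0.004],0],[[0,0,0],0],[[0,0,0],0]]';python3 st.py; python3 pic.py d4
```

```text
clock: 5.47
tcp_pos: [0.5822, 0.0894, 0.0951]
tcp_rot: [-0.0, -0.03, 1.0, -0.0]
wrist_force: [-0.7, 0.3, 0.7]
finger_gap: 0.003
t 5.47 box-frame tcp mm [-22.5   1.9  95.1] yaw err 0.0002 tilt [np.float64(-0.001), np.float64(-0.001)] F box [-0.66  0.31  0.71] gap 0.0
clock: 5.8
tcp_pos: [0.5886, 0.0898, 0.0842]
tcp_rot: [-0.0, -0.03, 1.0, -0.0]
wrist_force: [-0.8, -1.3, 1.5]
finger_gap: 0.003
t 5.8 box-frame tcp mm [-16.1   2.   84.2] yaw err 0.0002 tilt [np.float64(-0.001), np.float64(-0.0)] F box [-0.89 -1.2   1.53] gap 0.0
```

View pics/d4.png

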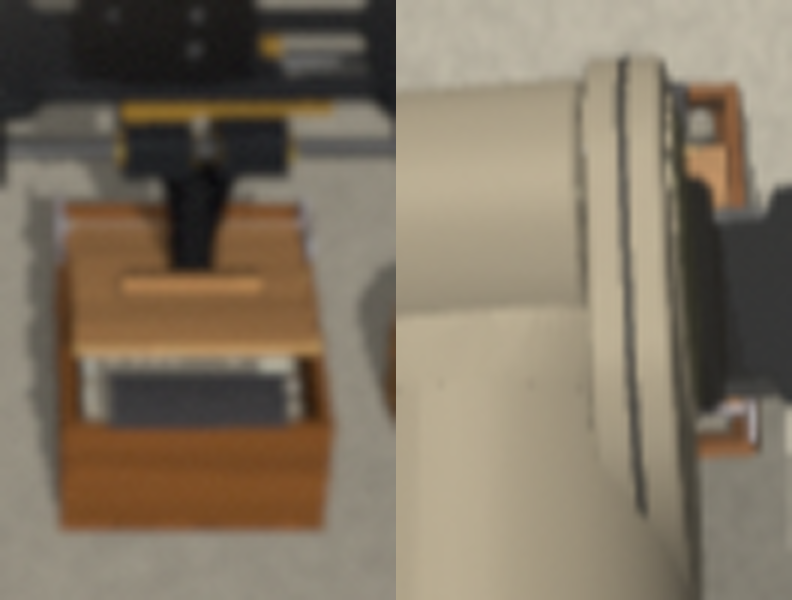

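The scene crop shows the flap at about 0.2 rad (free edge at row 350), with the finger in front of the ridge foot at row 268 and the hinge rod still back. I'll press it down the last bit while watching the force.

```bash
python3 -m creep '[[[0.001,0,0.003],0],[[0,0,0.002],0],[[0,0,0.001],0],[[0,0,0],0],[[0,0,0],0]]'; python3 st.py; python3 -m creep '[[[0,0,0.001],0],[[0,0,0],0],[[0,0,0],0]]'; python3 st.py; python3 -m creep '[[[0,0,0.001],0],[[0,0,0],0],[[0,0,0],0]]'; python3 st.py
```

```text
clock: 6.32
tcp_pos: [0.5876, 0.09, 0.0785]
tcp_rot: [-0.0, -0.03, 1.0, 0.0]
wrist_force: [0.5, -0.6, 1.0]
finger_gap: 0.007
t 6.32 box-frame tcp mm [-17.1   2.2  78.5] yaw err 0.0003 tilt [np.float64(-0.0), np.float64(0.0)] F box [ 0.48 -0.61  0.96] gap 0.01
clock: 6.57
tcp_pos: [0.5878, 0.0899, 0.0775]
tcp_rot: [0.0, -0.03, 1.0, 0.0]
wrist_force: [1.7, 0.5, 0.0]
finger_gap: 0.005
t 6.57 box-frame tcp mm [-17.    2.1  77.5] yaw err 0.0003 tilt [np.float64(0.0), np.float64(0.0)] F box [1.71 0.44 0.05] gap 0.01
clock: 6.82
tcp_pos: [0.588, 0.09, 0.0771]
tcp_rot: [0.0, -0.03, 1.0, 0.0]
wrist_force: [-1.4, -0.0, 7.0]
finger_gap: 0.008
t 6.82 box-frame tcp mm [-16.7   2.2  77.1] yaw err 0.0003 tilt [np.float64(0.0), np.float64(0.0)] F box [-1.38  0.08  7.02] gap 0.01
```

Firm contact at z = 77.1 mm with 7 N down, so the flap is flat. I'll ease the press slightly and slide forward to the ridge.

```bash
python3 -m creep '[[[0,0,-0.0003],0],[[-0.002,0,0],0],[[-0.002,0,0],0],[[0,0,0],0]]'; python3 st.py; python3 -m creep '[[[-0.002,0,0],0],[[-0.002,0,0],0],[[0,0,0],0],[[0,0,0],0]]'; python3 st.py;  python3 pic.py d5
```

```text
clock: 7.15
tcp_pos: [0.5921, 0.0902, 0.0772]
tcp_rot: [0.0, -0.03, 1.0, 0.0]
wrist_force: [-0.6, -1.1, 5.7]
finger_gap: 0.008
t 7.15 box-frame tcp mm [-12.6   2.1  77.2] yaw err 0.0003 tilt [np.float64(0.0), np.float64(0.0)] F box [-0.65 -1.01  5.73] gap 0.01
clock: 7.48
tcp_pos: [0.5961, 0.0905, 0.0772]
tcp_rot: [0.0, -0.03, 1.0, 0.0]
wrist_force: [-1.6, 0.4, 5.7]
finger_gap: 0.006
t 7.48 box-frame tcp mm [-8.6  2.2 77.2] yaw err 0.0003 tilt [np.float64(0.0), np.float64(0.0)] F box [-1.58  0.45  5.71] gap 0.01
```

View pics/d5.png

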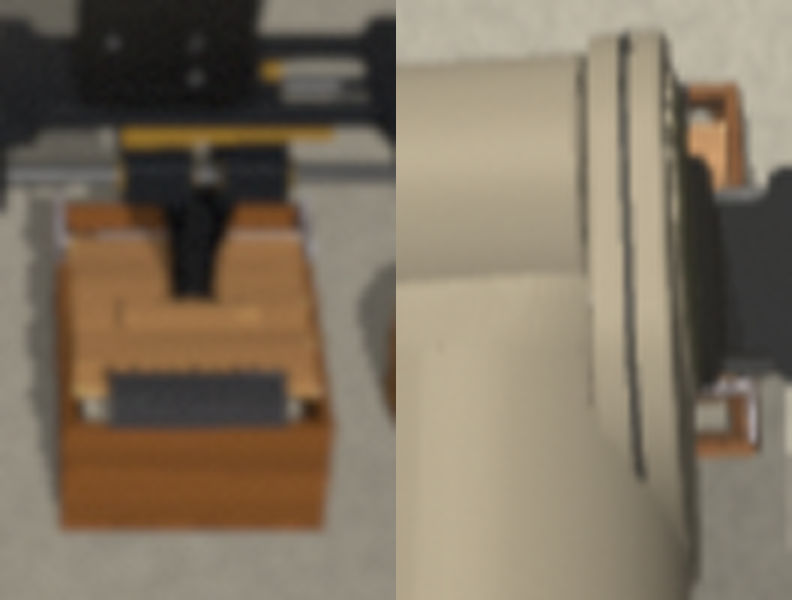

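Run:
```python
from h import *
p=np.load('box.npy');m,w=cam('scene0');o=np.array([285,160])
for s in(0,.004,.006,.008,.01,.014,.02):
    p[4:6]=0,s;g=lambda P:((proj(P,m,w)-o+.5)*6-.5).round(0)[1]
    print(s,'edge top/bot',g(flap(p,.1,.045,.004)),g(flap(p,.1,.045,0)),'ridge back/front top',g(flap(p,.055,0,.012)),g(flap(p,.063,0,.012)),'pin',g(pt(p,(-.055+s,0,.062))))
```

```text
0 edge top/bot 373.0 380.0 ridge back/front top 285.0 298.0 pin 223.0
0.004 edge top/bot 379.0 386.0 ridge back/front top 292.0 305.0 pin 229.0
0.006 edge top/bot 383.0 390.0 ridge back/front top 295.0 308.0 pin 232.0
0.008 edge top/bot 386.0 393.0 ridge back/front top 298.0 311.0 pin 235.0
0.01 edge top/bot 390.0 397.0 ridge back/front top 301.0 314.0 pin 238.0
0.014 edge top/bot 396.0 403.0 ridge back/front top 308.0 321.0 pin 244.0
0.02 edge top/bot 407.0 414.0 ridge back/front top 318.0 331.0 pin 253.0
```

The flap lies flat with its edge about 3–4 mm under the lip (slide about 0.009–0.010). I'll lighten the press so the finger meets the ridge, then push on.

```bash
python3 -m creep '[[[0,0,-0.0004],0],[[-0.001,0,0],0],[[-0.001,0,0],0],[[0,0,0],0]]'; python3 st.py; python3 -m creep '[[[-0.001,0,0],0],[[-0.001,0,0],0],[[0,0,0],0],[[0,0,0],0]]'; python3 st.py; python3 -m creep '[[[-0.001,0,0],0],[[-0.001,0,0],0],[[0,0,0],0],[[0,0,0],0]]'; python3 st.py;  python3 pic.py d6
```

```text
clock: 7.92
tcp_pos: [0.5977, 0.0905, 0.0773]
tcp_rot: [-0.0, -0.03, 1.0, 0.0]
wrist_force: [-1.1, -0.2, 5.6]
finger_gap: 0.003
t 7.92 box-frame tcp mm [-7.   2.1 77.3] yaw err 0.0003 tilt [np.float64(-0.0), np.float64(0.0)] F box [-1.07 -0.12  5.59] gap 0.0
clock: 8.25
tcp_pos: [0.5998, 0.0907, 0.0773]
tcp_rot: [-0.0, -0.03, 1.0, 0.0]
wrist_force: [-1.1, -0.0, 4.5]
finger_gap: 0.007
t 8.25 box-frame tcp mm [-4.9  2.1 77.3] yaw err 0.0004 tilt [np.float64(-0.0), np.float64(0.0)] F box [-1.1   0.02  4.46] gap 0.01
clock: 8.58
tcp_pos: [0.6018, 0.0907, 0.0773]
tcp_rot: [-0.0, -0.03, 1.0, 0.0]
wrist_force: [-1.6, -0.1, 5.4]
finger_gap: 0.007
t 8.58 box-frame tcp mm [-2.9  2.1 77.3] yaw err 0.0003 tilt [np.float64(-0.0), np.float64(0.0)] F box [-1.57 -0.02  5.41] gap 0.01
```

View pics/d6.png

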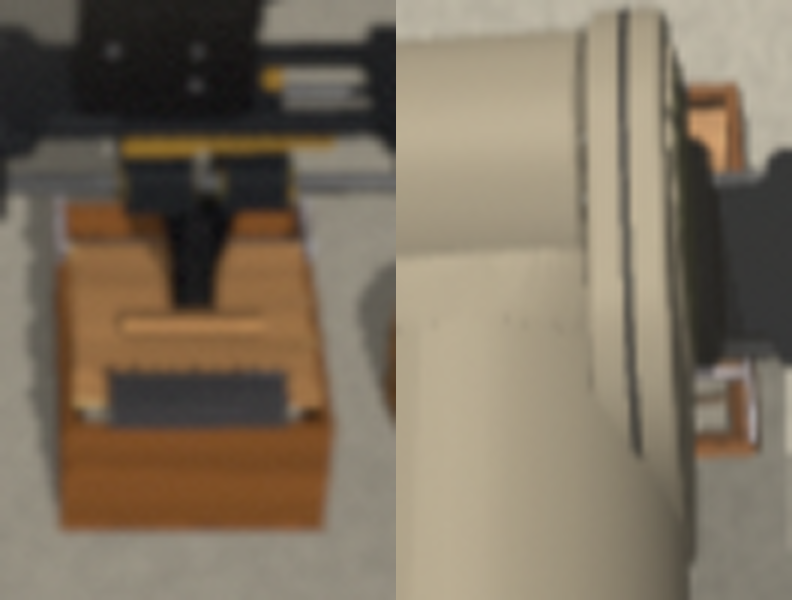

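The edge row of about 409 gives slide ≈ 0.016, and the box corners are unmoved. A gap remains between the finger (row 310) and the ridge (row 318), so friction has been dragging the flap. I'll lift 2.5 mm, since the lip now retains the flap, move into the ridge corner and finish by the ridge.

```bash
python3 -m creep '[[[0,0,-0.0025],0],[[-0.001,0,0],0],[[-0.002,0,0],0],[[0,0,0],0],[[0,0,0],0]]'; python3 st.py; python3 -m creep '[[[-0.002,0,0],0],[[-0.002,0,0],0],[[0,0,0],0],[[0,0,0],0]]'; python3 st.py
python3 - <<'E'
from plant import robot
import cv2
r=robot.read_camera("scene")["img"];b=cv2.imread('pics/scene0.png')[...,::-1]
cv2.imwrite('pics/e1.png',r[...,::-1])
# free-edge row at the side strips and ridge rows (columns beside the finger), enlarged brightness profiles
import numpy as np
for nm,x,lo,hi in(("edge L",299,219,232),("edge R",334,219,232),("ridge",308,206,220),("box front",315,228,250)):
    print(nm,lo,r[lo:hi,x-1:x+2].mean(1)[:,0].astype(int), r[lo:hi,x-1:x+2].mean(1)[:,2].astype(int))
E
```

```text
clock: 9.1
tcp_pos: [0.6047, 0.0909, 0.0795]
tcp_rot: [-0.0, -0.03, 1.0, -0.0]
wrist_force: [-0.6, 0.2, 0.2]
finger_gap: 0.008
t 9.1 box-frame tcp mm [ 0.   2.1 79.5] yaw err 0.0003 tilt [np.float64(-0.0), np.float64(-0.0)] F box [-0.58  0.24  0.22] gap 0.01
clock: 9.43
tcp_pos: [0.6088, 0.0911, 0.0797]
tcp_rot: [0.0, -0.03, 1.0, -0.0]
wrist_force: [0.5, 0.4, -1.0]
finger_gap: 0.009
t 9.43 box-frame tcp mm [ 4.1  2.1 79.7] yaw err 0.0002 tilt [np.float64(0.0), np.float64(-0.0)] F box [ 0.56  0.32 -0.98] gap 0.01
edge L 219 [142 148 156 156 154 157 161 151 132 121 111 110 118] [64 67 70 71 70 75 83 91 96 93 76 54 40]
edge R 219 [144 145 144 143 146 148 143 126 112 105  98 103 114] [66 67 66 67 69 71 73 76 84 83 67 50 39]
ridge 206 [135 138 143 141 129 127 154 170 156 142 138 139 140 142] [62 62 65 64 58 57 71 77 71 64 63 63 64 64]
box front 228 [ 66  64  70  94 120 126 124 120 117 117 122 126 127 127 126 123 121 119
 121 128 136 146] [ 66  63  60  53  42  38  39  36  35  35  37  36  37  37  37  35  36  34
  36  52  89 122]
```

```bash
cat > f.py <<'E'
import numpy as np
from plant import robot
import cv2
S=[robot.read_camera("scene")["img"] for _ in range(2)]
r=np.mean(S,0)
print('ridge',r[206:222,307:310].mean((1,2)).astype(int),'edgeL',r[222:234,298:301].mean((1,2)).astype(int))
E
for i in 1 2; do python3 -m creep '[[[-0.001,0,0],0],[[0,0,0],0],[[0,0,0],0]]' >/dev/null; python3 st.py; done; python3 f.py
python3 -m creep '[[[-0.001,0,0],0],[[0,0,0],0],[[0,0,0],0]]' >/dev/null; python3 st.py; python3 f.py
python3 -m creep '[[[-0.001,0,0],0],[[0,0,0],0],[[0,0,0],0]]' >/dev/null; python3 st.py; python3 f.py
```

```text
t 9.73 box-frame tcp mm [ 5.   2.1 79.7] yaw err 0.0002 tilt [np.float64(0.0), np.float64(0.0)] F box [ 0.18 -0.04 -0.3 ] gap 0.0
t 9.98 box-frame tcp mm [ 5.8  2.1 79.6] yaw err 0.0003 tilt [np.float64(-0.001), np.float64(-0.0)] F box [-0.58 -0.31  0.82] gap 0.01
ridge [ 98 100 103 103  93  88 110 123 114 104 101 101 101 103 103  92] edgeL [114 111 110 117 122 116 107  93  81  78  80  81]
t 10.33 box-frame tcp mm [ 7.   2.1 79.7] yaw err 0.0003 tilt [np.float64(-0.0), np.float64(0.0)] F box [-0.62  0.55  0.03] gap 0.01
ridge [ 97  99 103 104 101  96  99 112 118 114 105 101 100 102 102  91] edgeL [114 112 114 126 133 120 108  93  81  78  80  81]
t 10.68 box-frame tcp mm [ 8.1  2.1 79.7] yaw err 0.0003 tilt [np.float64(0.0), np.float64(0.0)] F box [-1.77 -0.68  0.05] gap 0.01
ridge [ 97  99 102 103 102  95  93 110 120 108  97  99 101 102 101  90] edgeL [113 113 113 123 132 126 112  94  82  78  80  81]
```

```bash
for i in 1 2; do python3 -m creep '[[[-0.0005,0,0],0],[[0,0,0],0],[[0,0,0],0]]' >/dev/null; python3 st.py; done; python3 f.py
python3 -m creep '[[[-0.0005,0,0],0],[[0,0,0],0],[[0,0,0],0]]' >/dev/null; python3 st.py; python3 -m creep '[[[-0.0005,0,0],0],[[0,0,0],0],[[0,0,0],0]]' >/dev/null; python3 st.py; python3 f.py
```

```text
t 11.03 box-frame tcp mm [ 8.5  2.1 79.7] yaw err 0.0003 tilt [np.float64(0.0), np.float64(0.0)] F box [-1.47 -1.34 -0.33] gap 0.01
t 11.28 box-frame tcp mm [ 9.   2.1 79.7] yaw err 0.0003 tilt [np.float64(0.0), np.float64(0.0)] F box [-1.53  0.16 -0.36] gap 0.01
ridge [ 98  98 101 103 102  94  91 111 123 112 101 100 100 102 101  90] edgeL [113 114 111 111 122 130 115  94  81  78  80  81]
t 11.63 box-frame tcp mm [ 9.5  2.1 79.7] yaw err 0.0002 tilt [np.float64(-0.0), np.float64(0.0)] F box [-1.22 -0.79  0.24] gap 0.01
t 11.88 box-frame tcp mm [ 9.9  2.1 79.7] yaw err 0.0003 tilt [np.float64(-0.0), np.float64(0.0)] F box [-2.75 -0.42  0.17] gap 0.01
ridge [ 98  97 100 103 104 101  99 109 119 115 107 102 100 101  99  88] edgeL [112 114 111 109 117 120 101  89  81  78  80  81]
```

```bash
for i in 1 2; do python3 -m creep '[[[-0.0004,0,0],0],[[0,0,0],0],[[0,0,0],0]]' >/dev/null; python3 st.py; python3 st.py; done; python3 f.py
```

```text
t 12.23 box-frame tcp mm [10.   2.1 79.5] yaw err 0.0003 tilt [np.float64(-0.001), np.float64(-0.0)] F box [-5.94  0.67  0.4 ] gap 0.0
t 12.23 box-frame tcp mm [10.   2.1 79.5] yaw err 0.0003 tilt [np.float64(-0.001), np.float64(-0.0)] F box [-5.94  0.67  0.4 ] gap 0.0
t 12.48 box-frame tcp mm [10.1  2.1 79.3] yaw err 0.0003 tilt [np.float64(-0.002), np.float64(-0.0)] F box [-5.82  0.09  0.76] gap 0.0
t 12.48 box-frame tcp mm [10.1  2.1 79.3] yaw err 0.0003 tilt [np.float64(-0.002), np.float64(-0.0)] F box [-5.82  0.09  0.76] gap 0.0
ridge [ 99  98 101 104 105 102 104 112 119 118 113 105 102 101 100  88] edgeL [111 114 113 114 126 127 104  89  82  77  80  81]
```

```bash
python3 -m creep '[[[-0.0004,0,0],0],[[0,0,0],0],[[0,0,0],0]]' >/dev/null; python3 st.py;  python3 f.py;python3 st.py; python3 pic.py d7
```

```text
t 12.83 box-frame tcp mm [10.2  2.1 79.2] yaw err 0.0003 tilt [np.float64(-0.002), np.float64(-0.0)] F box [-6.73 -0.08  0.27] gap 0.01
ridge [ 99  98 100 104 105 101  96  99 112 117 114 106 102 101 100  88] edgeL [110 114 113 114 122 125 107  91  81  77  80  81]
t 12.93 box-frame tcp mm [10.2  2.1 79.2] yaw err 0.0004 tilt [np.float64(-0.002), np.float64(-0.0)] F box [-6.39  0.21 -0.17] gap 0.01
```

View pics/d7.png

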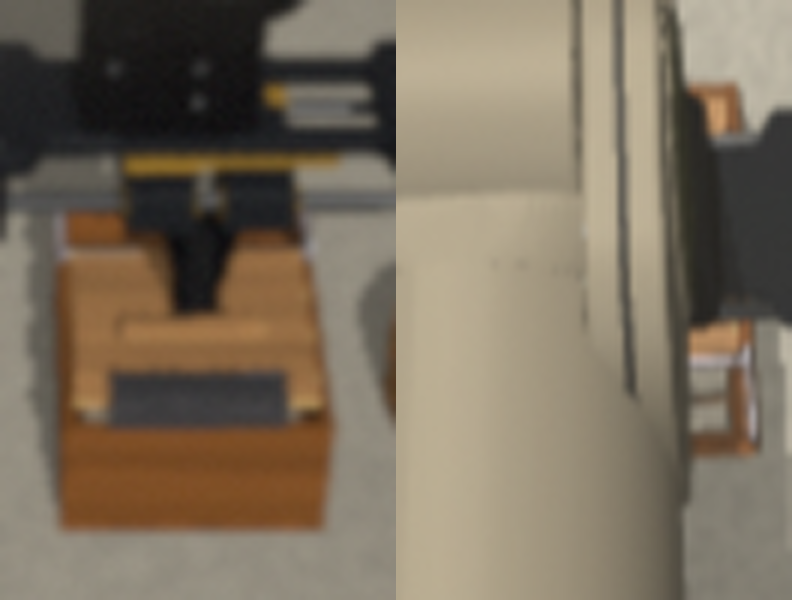

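Force jumped to about 6 N at TCP x = 10.1 mm, which is the end stop. The hinge rod at row 252 matches slide 0.020 (253 predicted), and the box corners are unmoved. I'll release and check.

```bash
python3 -m creep '[[[0.0012,0,-0.0005],0],[[0.001,0,-0.003],0],[[0,0,-0.02],0],[[0,0,-0.035],0],[[0.02,0,-0.035],0],[[0.04,0,-0.01],0],[[0.04,0,0],0],[[0.04,0,0],0],[[0.04,0,0],0],[[0.04,0,0],0]]'; python3 -m creep '[[[0.03,0,0],0],[[0.03,0,0],0],[[0.02,0,0],0],[[0,0,0],0],[[0,0,0],0]]';python3 st.py; python3 pic.py d8
python3 - <<'E'
from h import *
p=np.load('box.npy')
for n,o in(('scene0',(285,160)),('top0',(205,185))):
  m,w=cam(n);off=396*(n=='top0')
  for s,t in((.016,.0),(.018,.03),(.02,0),(.02,.03)):
    p[4:6]=t,s;g=lambda P:(((proj(P,m,w)-np.array(o)+.5)*6-.5)+[off,0]).round(0)
    print(n,s,t,'pin',g(pt(p,(-.055+s,.045,.062))),g(pt(p,(-.055+s,-.045,.062))),'edge top',g(flap(p,.1,.045,.004)),'ridge',g(flap(p,.055,.03,.012)),g(flap(p,.063,.03,.012)))
E
```

```text
clock: 13.87
tcp_pos: [0.3933, 0.0781, 0.1838]
tcp_rot: [0.002, -0.03, 1.0, 0.001]
wrist_force: [-0.1, 0.3, 1.5]
finger_gap: 0.003
clock: 14.28
tcp_pos: [0.3148, 0.0738, 0.1842]
tcp_rot: [0.002, -0.03, 1.0, 0.001]
wrist_force: [-0.3, 0.1, -0.3]
finger_gap: 0.004
t 14.28 box-frame tcp mm [-290.4    2.3  184.2] yaw err 0.0006 tilt [np.float64(0.003), np.float64(0.003)] F box [-0.31  0.1  -0.26] gap 0.0
scene0 0.016 0.0 pin [282. 246.] [ 74. 247.] edge top [304. 400.] ridge [259. 311.] [261. 324.]
scene0 0.018 0.03 pin [282. 249.] [ 74. 250.] edge top [305. 398.] ridge [260. 310.] [262. 323.]
scene0 0.02 0 pin [283. 252.] [ 74. 253.] edge top [305. 407.] ridge [260. 317.] [262. 330.]
scene0 0.02 0.03 pin [283. 252.] [ 74. 253.] edge top [306. 401.] ridge [260. 314.] [262. 326.]
top0 0.016 0.0 pin [487. 386.] [725. 370.] edge top [472. 122.] ridge [516. 236.] [515. 215.]
top0 0.018 0.03 pin [487. 380.] [725. 365.] edge top [471. 116.] ridge [515. 232.] [514. 210.]
top0 0.02 0 pin [487. 375.] [724. 360.] edge top [472. 112.] ridge [515. 226.] [514. 204.]
top0 0.02 0.03 pin [487. 375.] [724. 360.] edge top [471. 111.] ridge [515. 226.] [514. 205.]
```

View pics/d8.png

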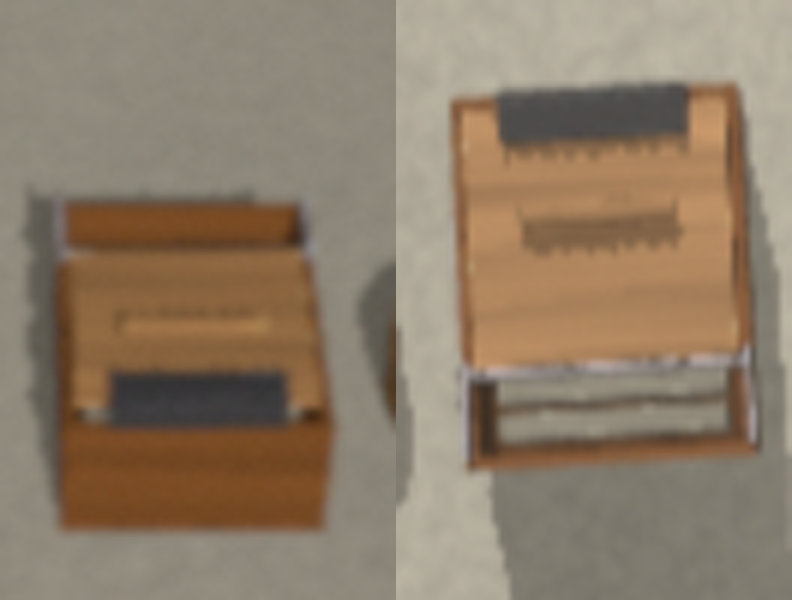

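With the robot clear, the hinge rod in the top view lies at (487,373)–(725,358), and 0.020 predicts (487,375)–(724,360). The flap is held under the lip and the box corners are as before. I'll do a quick before/after check of the bystanders, then hand in.

Run:
```python
from plant import robot
import cv2,numpy as np
b=cv2.imread('pics/top0.png').astype(float);a=robot.read_camera('top')['img'][...,::-1].astype(float)
d=np.abs(a-b).max(2)
for n,(x0,x1,y0,y1) in dict(jar=(290,326,212,248),coasters=(160,205,216,262),spoon=(225,300,135,160),mug=(345,405,140,185),gourd=(410,460,160,210),bowl=(94,145,160,210),boxwall=(212,216,200,260)).items(): print(n,d[y0:y1,x0:x1].mean().round(1),(d[y0:y1,x0:x1]>40).sum())
robot.sign_off()
```

```text
jar 1.6 0
coasters 1.4 0
spoon 1.5 0
mug 1.5 0
gourd 1.3 0
bowl 1.2 0
boxwall 4.7 7
the job is handed in; nothing more can be done
```

The tea box is closed and handed in: the flap is flat, its edge is fully under the steel lip, and the lip alone is holding it.

**What I did:** With the fingers shut, I folded the flap in two strokes on its outer face and pressed it flat. I first slid it from about 0 to 16 mm, then pushed the last 4 mm or so by the ridge. I stopped when the pushing force rose from about 2 N to 6 N at the end stop; the highest reading was about 7 N.

**One departure from the plan:** the first 16 mm of the slide came from finger friction while pressing the flap with about 5 N, not from the ridge. I noticed the gap to the ridge, lifted the finger 2.5 mm, and did the rest in the ridge corner.

**Last checks, with the robot clear:**
- **Slide:** the hinge rod sits where a slide of 20 mm predicts, within about 2 pixels in a 6× enlarged crop (under 1 mm).
- **Flap:** it stayed under the lip after I let go.
- **Box:** the corners are where they started.
- **Bystanders:** the jar, coasters, spoon, mug, gourd and bowl show no change between the first and last top pictures.
- **Small difference:** 7 pixels changed in the strip along the box wall; I put this down to the moved flap beside it but did not check further.
- **Camera disagreement:** the two cameras differed by about 1.5 mm sideways when I located the box, which is within their calibration.

I handed in at about 14 s of the 40 s allowed.

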